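# Pass the vial rack through the hold-to-open gate of the transfer chute

### The arm

A 6-joint arm with a two-finger parallel gripper is mounted at the origin on the work surface. World frame = base frame: x ahead of the robot, y to its left, z up, the work surface at z = 0. Lengths are in m, angles in rad, forces in N, time in s.
With the tool pointing down it reaches from about 0.4 to 0.825 m from the base axis. Payload 7 kg.
Tool frame: the origin (TCP) lies at the centre of the arm's flange, where the gripper is bolted on; the fingertips stand 178 mm ahead of it and the grasp point (between the pads) lies arm.tcp_to_grasp ahead of it (arm.tcp_to_grasp is the distance from the TCP to the grasp point, in m); z points along the fingers, y is the direction in which the jaws open and shut (so a half turn about z gives the same grasp; the last joint's range is limited). The gripper opens to 88 mm and grips with 3 to 60 N. Pads are 19 mm wide; open, the fingers measure 130 mm over their backs; the gripper's body (78 mm by 193 mm) begins 47 mm behind the grasp point.
Start: joints at [1.454, 0.359, 0.012, 0, -1.224, -0.288], TCP at [0.266, 0.62, 0.405] pointing down, gripper open.
Joint ranges: [-3.07, 3.07], [-1.43, 2.12], [-1.02, 1.25], [-3.03, 1.67], [-3.05, -0], [-3.03, 3.03]. Speed limits (rad/s): [2.39, 2.39, 3.01, 3.14, 3.14, 3.14].

### API

Orientations are given as [roll, pitch, yaw] about the fixed x, y, z axes, in that order (R = Rz(yaw) Ry(pitch) Rx(roll)).
In Python, from station import arm gives the robot as it stands.
- The arm moves only by the tool move_arm, never from a script. Its argument "deltas" is a list of rows, each a list of 6 numbers: the shift along the world's x, y, z in mm, then the turn, a rotation vector about the world's x, y, z in degrees. In form: [[tx, ty, tz, ax, ay, az], ...]. A call has exactly 5 rows; each row shifts and turns the commanded pose from where the row before left it; what a row does not reach is not made up. A row lasts 1/12 s, in which the tool goes at most 41.7 mm and 7.16 degrees, less where a joint would pass 70% of its speed; a pose out of reach is approached as far as the arm can. A call with a gripper value outside its range is refused whole. "claw" is the closure in counts, from 0 (fully open) to 255 (shut), set as the call begins (left out, the last holds). The fingers move at their own pace and stop on an object; "squeeze" is the grip in N (left out, the last holds). Time passes only in rows, so rows that do not move let the fingers close, or fill a call up. It gives the time, the measured TCP pose, the force and the opening at its end, in the units of the state.
- arm.get_state(): the state, without advancing time (a new reading comes with each control period).
- arm.grab_frame(name): name is "side" or "top" or "wrist"; returns the picture (400x640x3 uint8, red, green, blue); there is no depth.
- arm.calibration(name): a dict with "intrinsics" (3x3 intrinsics, pixels), "T" (4x4, takes a point from camera to world coordinates); the wrist camera has in their place "mount" (4x4, takes a point from camera to tool coordinates, whose origin is the TCP and whose axes are the flange's). Camera axes: x right, y up, looking along -z (the intrinsics and any distortion apply to the point x, -y, -z); pixel columns grow to the right and rows downward; lengths in m; the calibration is good to about 2 mm. The wrist camera is an equidistant fisheye: a pixel r from the principal point sees the ray r / f radians off the axis. A picture is of the moment at which its call begins: read the wrist's pose just before it. calibration takes no time and is no camera call.
- arm.job_done(): hands the job in, once; it reports no verdict.
Trained networks look in the newest picture that a camera, given by its name, has taken for a name from the list of things; names that differ only in an ending like _2 or _b are one class to them, and where a whole thing is asked for, a point or a joint stands for the part that bears it (a point fixed in the world has none). Each returns a list of dicts, best first, with "score" (0 to 1); they miss things now and then, are a little off and sometimes report something else, mostly with a low value. They report only what shows in the picture. A call takes as long as a camera call. They do not tell look-alikes from the thing itself.
- arm.spot_in(thing, camera): "xy" ([column, row] in pixels, amid what is visible of it).
- arm.masks_of(thing, camera): "pixels" (400x640 bool, what is visible of it) and "xy" ([column, row] in pixels, amid what is visible of it).
- arm.spot_point(thing, camera): "xy" ([column, row] in pixels: a listed point, or the origin of a listed thing).
The state is a dict: "t": time; "q": joint angles; "qd": joint speeds; "joint_efforts": joint torques, N m; "eef_pos": TCP position; "ee_rot": TCP orientation; "force": force on the tool from outside, world axes, zero at the start; "moment": the same for the moment, N m; "width": finger opening in m.
Only numpy, scipy, OpenCV 4.12 (cv2) and the standard library are available. Lean on these libraries where they do the work, as an engineer would, in place of code of your own. Each camera call takes 0.05 s, during which the arm holds its last target. There are 200 camera calls.

### The job

Pass the rack of sample vials through the chute: press the hold-open bar beside the chute down with one fingertip to swing the gate up, and keep it down while the other fingertip pushes the rack along, past the gate, until the rack meets the end stop. Then let the bar go so that the gate shuts behind the rack. Do not grip or lift the rack or the vials, never let the gate touch them, and leave everything else on the table as it stands.

Things in the scene. Friction and masses are not known exactly. Their poses are not given: they have to be found in the camera images.
- chute: Fixed open-topped steel chute on legs. Origin on the table under the lane's middle, in the gate's plane; z up. The lane runs along its y, racks travel to +y. Lane floor at z = 40 mm, inner width 84 mm (x -42 to +42), walls 4 mm thick, tops at z = 60 mm. The press bar is outside the +x wall; the gate is hinged outside the -x wall.
- lane_mouth (a point): Middle of the lane floor at the chute's open loading end (chute y = -215 mm).
- lane_end (a point): Middle of the lane floor at the inner face of the end stop (chute y = +145 mm), a cross plate whose top is at z = 66 mm.
- bar (a joint): Hold-open bar: hinge value in rad, 0 = up at rest, 0.85 = fully down on its stop. Hinge line parallel to the lane at chute x = +52 mm, z = 64 mm. At rest the bar leans 0.42 rad above level, fully down 0.43 rad below level. Pressing takes about 3 to 8 N anywhere along it; it springs back when let go. It is linked to the gate: gate value = 2.06 x bar value.
- bar_face (a point): Centre of the bar's upper face (36 mm out from its hinge line, chute y = -65 mm), moves with it. A flat aluminium bar, 270 mm long (chute y -200 to +70 mm), 28 mm wide (22 to 50 mm out from its hinge line), 5 mm thick.
- gate (a joint): Gate: hinge value in rad, 0 = shut across the lane, 1.75 = fully open (upright, leaning out beyond the -x wall). It swings up in its own plane, chute y = 0, and only the bar opens it. Above about 1.2 it clears a loaded rack.
- gate_tip (a point): Free end of the gate leaf, mid-height. The leaf is a 4 mm steel plate, 90 mm long from its hinge line (chute x = -50 mm, z = 44 mm, parallel to the lane); shut, it spans the lane from z = 48 to 86 mm.
- rack: Loose white plastic vial rack standing in the chute upstream of the gate, 76 mm wide (its x), 110 mm long (its y, roughly the chute's y), 36 mm high, 0.22 kg; origin at the centre of its underside. Solid end plates 36 mm high, open cells 2 x 3. With the vials its top is 52 mm above its underside. Weight with vials about 0.4 kg.
- vial_a: Amber sample vial with black cap, 28 mm diameter, 48 mm high, 40 g, origin at the centre of its foot; stands loose in a rack cell (front row, -x side), foot 4 mm above the rack's underside.
- vial_b: Amber sample vial with black cap, 28 mm diameter, 48 mm high, 40 g, origin at the centre of its foot; stands loose in a rack cell (front row, +x side), foot 4 mm above the rack's underside.
- vial_c: Amber sample vial with black cap, 28 mm diameter, 48 mm high, 40 g, origin at the centre of its foot; stands loose in a rack cell (middle row, -x side), foot 4 mm above the rack's underside.
- vial_d: Amber sample vial with black cap, 28 mm diameter, 48 mm high, 40 g, origin at the centre of its foot; stands loose in a rack cell (rear row, +x side), foot 4 mm above the rack's underside.
- spare_vial: Bystander: the same kind of vial, 28 x 48 mm, standing on the table beyond the bar; origin at its foot.
- bottle_a: Bystander: capped brown bottle, 61 mm diameter, 228 mm high, past the end stop; origin at its foot.
- bottle_b: Bystander: capped brown bottle, 61 mm diameter, 228 mm high, past the end stop; origin at its foot.
- cap_bowl: Bystander: plastic bowl with crown caps, 160 mm across, 55 mm high; origin under its centre.
- label_roll: Bystander: paper roll lying flat, 68 mm diameter, 30 mm high; origin under its centre.
- screwdriver: Bystander: screwdriver lying between the robot and the chute; origin under its middle.
- tin: Bystander: open steel tray, 200 x 100 x 50 mm, upstream of the chute; origin under its centre.
- spray_bottle: Bystander: white spray bottle, 80 mm diameter, 192 mm high; origin at its foot.
Things that resemble listed ones, but are neither listed nor needed, are in the scene too. What is shaped like the vial_a but turquoise or yellow is not meant.

How it is judged:
By the outcome, as a careful person would: the job done as asked, in the order asked, and still so for the second after the job is handed in, with the robot touching nothing.
It also fails if it takes over 48 s, if anything falls off the work surface, if the arm or the gripper's body presses on something with over 40 N, if the wrist force passes 120 N, or if a joint passes its speed limit or range.

## Working session

There is one attempt and no reset: what is moved stays moved. The work goes in short steps, Python scripts to look and compute and a tool call to move; the robot and the scene stay as the last step left them, time stands still between calls to the robot, and variables do not carry over. Pictures are saved under pics/ and viewed, about 8 in all and at most 12, crops included, and the job is handed in when it is done.

Besides the shell and the picture viewer there is one more tool, called after "Emit:" as a command line: name --pt "numbers of a row" for each row, then --argument value for the rest. move_arm: Moves the arm, as the interface text tells. Its arguments: {"type":"object","properties":{"deltas":{"type":"array","items":{"type":"array","items":{"type":"number"}}},"claw":{"type":"number"},"squeeze":{"type":"number"}},"required":["deltas"]}

```bash
ls; mkdir -p pics; cat > h.py <<'E'
import numpy as np, cv2
from station import arm
def save(name,img): cv2.imwrite('pics/'+name,cv2.cvtColor(img,cv2.COLOR_RGB2BGR))
def ray(cam,xy):
    c=arm.calibration(cam);K=np.array(c['intrinsics']);T=np.array(c['T'])
    d=np.linalg.inv(K)@[xy[0],xy[1],1]; d=np.array([d[0],-d[1],-d[2]])
    return T[:3,3],T[:3,:3]@d
def atz(cam,xy,z):
    o,d=ray(cam,xy); return o+d*(z-o[2])/d[2]
def proj(cam,p):
    c=arm.calibration(cam);K=np.array(c['intrinsics']);T=np.array(c['T'])
    q=np.linalg.inv(T)@np.append(p,1); u=K@[q[0],-q[1],-q[2]]; return u[:2]/u[2]
E
python3 - <<'E'
from h import *
np.set_printoptions(precision=4,suppress=True)
s=arm.get_state(); print(s); print(arm.tcp_to_grasp)
for c in ['top','side']:
    im=arm.grab_frame(c); save(c+'0.png',im)
    cal=arm.calibration(c); print(c,{k:np.round(np.array(v),3).tolist() for k,v in cal.items()})
    for t in ['lane_mouth','lane_end','bar_face','gate_tip','rack','chute','spare_vial']:
        r=arm.spot_point(t,c); print(t,[(np.round(x['xy'],1).tolist(),round(x['score'],2)) for x in r[:3]])
E
```

```text
pics
{'t': 0.0, 'q': array([ 1.4541,  0.3594,  0.011 , -0.0003, -1.2241, -0.2881]), 'qd': array([-0.0004, -0.0026, -0.0018,  0.0018,  0.0008, -0.    ]), 'joint_efforts': array([  0.0021, -58.2716,  29.3043,   6.9971,   0.0068,  -0.0001]), 'eef_pos': array([0.2657, 0.6203, 0.4037]), 'ee_rot': array([ 3.1399, -0.0002, -0.4049]), 'force': array([0.0406, 0.728 , 0.2619]), 'moment': array([ 0.0176, -0.0278, -0.0301]), 'width': 0.08734105012143703}
0.1593
top {'intrinsics': [[447.067, 0.0, 322.619], [0.0, 447.067, 197.45], [0.0, 0.0, 1.0]], 'T': [[-0.012, 0.994, -0.106, 0.432], [-1.0, -0.013, -0.011, -0.023], [-0.012, 0.106, 0.994, 1.227], [0.0, 0.0, 0.0, 1.0]]}
lane_mouth [([420.4, 233.4], 0.8)]
lane_end [([280.6, 229.3], 0.88), ([353.8, 237.0], 0.67), ([385.3, 275.5], 0.46)]
bar_face []
gate_tip []
rack [([418.2, 232.9], 0.54), ([235.6, 207.5], 0.37)]
chute [([335.7, 234.6], 0.75)]
spare_vial [([336.9, 172.7], 0.39)]
side {'intrinsics': [[509.209, 0.0, 322.14], [0.0, 509.209, 191.822], [0.0, 0.0, 1.0]], 'T': [[0.836, 0.396, -0.381, 0.123], [-0.549, 0.582, -0.599, -0.698], [-0.015, 0.71, 0.704, 0.862], [0.0, 0.0, 0.0, 1.0]]}
lane_mouth [([349.5, 298.5], 0.89), ([365.0, 396.6], 0.65)]
lane_end [([262.0, 186.4], 0.93)]
bar_face [([342.0, 215.2], 0.96)]
gate_tip [([307.7, 208.5], 0.77), ([447.5, 301.0], 0.32)]
rack [([314.4, 253.3], 0.87)]
chute [([290.2, 238.2], 0.75)]
spare_vial [([355.4, 203.9], 0.65)]
```

View pics/top0.png

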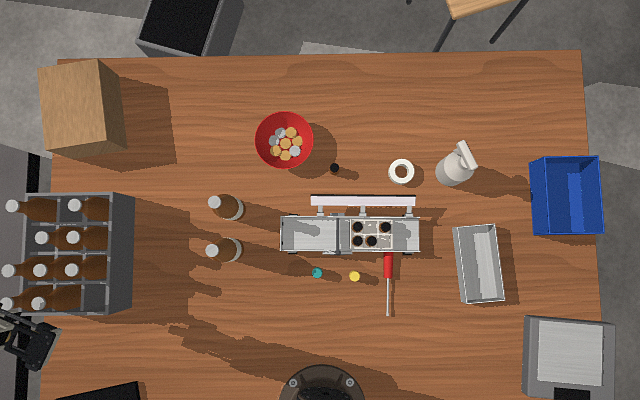

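View pics/side0.png

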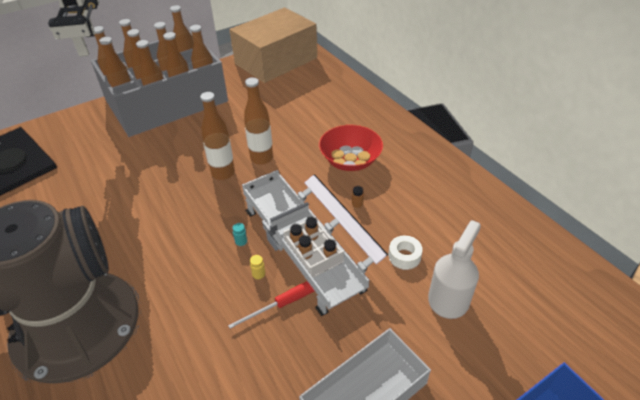

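The top view shows the chute from (280,232) to (420,233), with the bar on its far side at row 201 and the gate near (340,235). The rack with 4 black-capped vials is at (370,234). Look-alikes are the turquoise vial (317,272) and yellow vial (354,276), both outside the chute. The spare vial is at (335,168), the screwdriver at (388,280) and the tin at (478,265).

```bash
python3 - <<'E'
from h import *
np.set_printoptions(precision=4,suppress=True)
for c,m,e in [('top',(420.4,233.4),(280.6,229.3)),('side',(349.5,298.5),(262,186.4))]:
    a=atz(c,m,.04);b=atz(c,e,.04); print(c,a,b,np.linalg.norm(b-a),np.degrees(np.arctan2(b[0]-a[0],b[1]-a[1])))
im=arm.grab_frame('top'); x0,y0,k=265,155,4.4
save('topc.png',cv2.resize(im[y0:y0+120,x0:x0+175],None,fx=k,fy=k,interpolation=cv2.INTER_CUBIC))
im=arm.grab_frame('side')
save('sidec.png',cv2.resize(im[165:325,230:400],None,fx=3.7,fy=3.7,interpolation=cv2.INTER_CUBIC))
for t in ['bar','vial_a','rack','gate']:
  for c in ['top','side']:
    print(t,c,[(np.round(x['xy'],1).tolist(),round(x['score'],2)) for x in arm.spot_in(t,c)[:6]])
E
```

```text
top [ 0.4595 -0.2669  0.04  ] [0.475  0.1026 0.04  ] 0.3698429157444562 2.3970609970417582
side [ 0.4533 -0.2661  0.04  ] [0.462  0.0962 0.04  ] 0.3623670461376729 1.3816650973655078
bar top [([362.1, 199.8], 0.77)]
bar side [([347.1, 220.4], 0.84)]
vial_a top [([354.8, 241.2], 0.67), ([351.6, 274.9], 0.65), ([371.1, 238.3], 0.52), ([356.9, 228.2], 0.48), ([386.2, 227.5], 0.48)]
vial_a side [([257.5, 267.7], 0.85), ([304.2, 244.3], 0.68), ([331.7, 247.8], 0.58), ([350.3, 144.9], 0.58), ([241.4, 233.3], 0.57), ([318.6, 257.7], 0.57)]
rack top [([374.0, 235.0], 0.6)]
rack side [([319.6, 253.4], 0.93)]
gate top [([337.8, 234.6], 0.55)]
gate side [([290.6, 215.9], 0.62)]
```

View pics/topc.png

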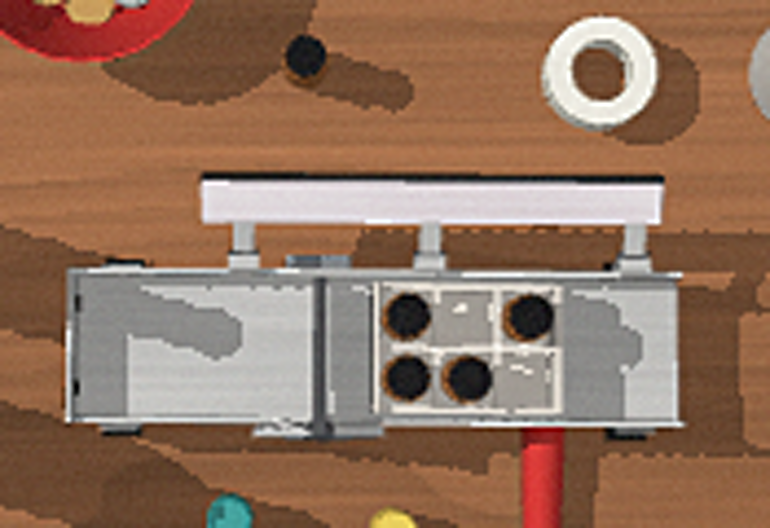

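View pics/sidec.png

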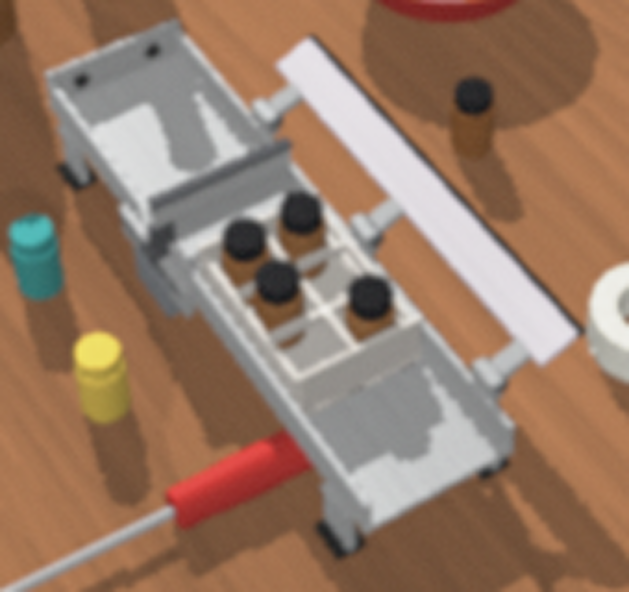

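```bash
cat > fit.py <<'E'
from h import *
from scipy.optimize import least_squares
np.set_printoptions(precision=4,suppress=True)
T=lambda x,y:(265+(x+.5)/4.4-.5,155+(y+.5)/4.4-.5)
S=lambda x,y:(230+(x+.5)/3.7-.5,165+(y+.5)/3.7-.5)
def bar(r,y,v=0,off=2.5):
    a=.42-v; return (52+r*np.cos(a)-off*np.sin(a),y,64+r*np.sin(a)+off*np.cos(a))
F=[('top',T(68,268),(46,149,66)),('top',T(68,422),(-46,149,66)),('top',T(682,274),(46,-215,60)),('top',T(684,424),(-46,-215,60)),
('top',T(202,222),bar(22,70)),('top',T(202,181),bar(50,70)),('top',T(662,223),bar(22,-200)),('top',T(663,182),bar(50,-200)),
('side',S(278,65),bar(22,70)),('side',S(313,37),bar(50,70)),('side',S(580,330),bar(50,-200)),('side',S(543,363),bar(22,-200)),
('side',S(512,428),(46,-215,60)),('side',S(366,522),(-46,-215,60)),('side',S(47,75),(-46,149,66)),('side',S(178,24),(46,149,66))]
def W(p,l):
    c,s=np.cos(p[2]),np.sin(p[2]); l=np.array(l)/1000
    return np.array([p[0]+c*l[0]-s*l[1],p[1]+s*l[0]+c*l[1],l[2]])
if __name__=='__main__':
    f=lambda p:np.concatenate([proj(c,W(p,l))-px for c,px,l in F])
    r=least_squares(f,[.46,-.05,0],loss='soft_l1'); p=r.x; print(p,np.degrees(p[2]))
    print(f(p).reshape(-1,2).round(1).tolist())
    inv=lambda w:np.array([[np.cos(p[2]),np.sin(p[2])],[-np.sin(p[2]),np.cos(p[2])]])@(w[:2]-p[:2])*1000
    for c,px in [('top',T(377,283)),('top',T(563,287)),('top',T(560,413)),('top',T(376,413)),('side',S(300,378)),('side',S(420,318))]:
        print(c,'rack corner chute xy',inv(atz(c,px,.076)))
    print('hinge',W(p,(52,-65,64)),'mouth',W(p,(0,-215,40)),'end',W(p,(0,145,40)))
    for t in ['spare_vial']: print(inv(atz('top',(335,168),.048)))
    print('label roll',inv(atz('top',(401.5,171.5),.03)),'spray',inv(atz('top',(455,168),.1)))
E
python3 fit.py
```

```text
[ 0.4606 -0.0473 -0.0212] -1.2151498263584992
[[0.2, 0.0], [-0.5, 0.6], [0.4, -0.0], [0.4, 1.4], [0.0, 0.8], [-0.0, -0.2], [0.2, 1.4], [0.7, 0.4], [-0.4, -0.2], [-0.2, -0.6], [0.9, 0.2], [-0.2, 0.7], [1.7, -0.9], [0.5, -4.0], [-0.1, -0.7], [0.3, -1.9]]
top rack corner chute xy [ 38.1521 -32.7236]
top rack corner chute xy [  36.7163 -141.311 ]
top rack corner chute xy [ -36.4427 -139.023 ]
top rack corner chute xy [-37.4144 -32.3293]
side rack corner chute xy [ -39.0316 -139.3822]
side rack corner chute xy [  34.9472 -140.1489]
hinge [ 0.5112 -0.1134  0.064 ] mouth [ 0.456  -0.2623  0.04  ] end [0.4637 0.0976 0.04  ]
[175.5105   7.0416]
label roll [ 170.2956 -173.0004] spray [ 168.5845 -297.3713]
```

Emit:
move_arm --pt "8 -5 22 0 0 0" --pt "8 -5 22 0 0 0" --pt "8 -5 22 0 0 0" --pt "8 -5 22 0 0 0" --pt "8 -5 22 0 0 0" --claw 93

```text
t: 1.72
eef_pos: [0.3062, 0.595, 0.5158]
ee_rot: [-3.142, -0.0, -0.405]
force: [0.7, 0.1, 0.7]
width: 0.06
```

```bash
python3 - <<'E'
from h import *
np.set_printoptions(precision=3,suppress=True)
c=arm.calibration('wrist'); print({k:np.array(v) for k,v in c.items()})
for px in [(218,201),(212,250)]: print('bottle top',atz('top',px,.228))
s=arm.get_state();print(s['t'],s['eef_pos'],s['ee_rot'],s['width'])
E
```

```text
{'intrinsics': array([[309.707,   0.   , 322.911],
       [  0.   , 309.707, 197.069],
       [  0.   ,   0.   ,   1.   ]]), 'mount': array([[-0.   ,  0.958,  0.287,  0.077],
       [ 1.   ,  0.   , -0.   ,  0.   ],
       [-0.   ,  0.287, -0.958,  0.02 ],
       [ 0.   ,  0.   ,  0.   ,  1.   ]])}
bottle top [0.534 0.224 0.228]
bottle top [0.424 0.236 0.228]
1.7167 [0.306 0.595 0.516] [-3.142 -0.    -0.405] 0.06003092206955903
```

Emit:
move_arm --pt "8 -32.4 0 0 0 -6.8" --pt "8 -32.4 0 0 0 -6.8" --pt "8 -32.4 0 0 0 -6.8" --pt "8 -32.4 0 0 0 -6.8" --pt "8 -32.4 0 0 0 -6.8"

```text
t: 2.13
eef_pos: [0.346, 0.4318, 0.5147]
ee_rot: [-3.141, 0.0, -1.004]
force: [0.5, -0.8, -0.4]
width: 0.0557
```

Emit:
move_arm --pt "8 -32.4 0 0 0 -6.8" --pt "8 -32.4 0 0 0 -6.8" --pt "8 -32.4 0 0 0 -6.8" --pt "8 -32.4 0 0 0 -6.8" --pt "8 -32.4 0 0 0 -6.8"

```text
t: 2.55
eef_pos: [0.3858, 0.2696, 0.5149]
ee_rot: [-3.141, 0.001, -1.597]
force: [1.0, 0.2, -0.2]
width: 0.0558
```

Emit:
move_arm --pt "8 -32.4 0 0 0 0" --pt "8 -32.4 0 0 0 0" --pt "8 -32.4 0 0 0 0" --pt "8 -32.4 0 0 0 0" --pt "8 -32.4 0 0 0 0"

```text
t: 2.97
eef_pos: [0.4256, 0.1077, 0.5151]
ee_rot: [-3.141, 0.001, -1.591]
force: [0.9, -0.3, -0.6]
width: 0.0558
```

Emit:
move_arm --pt "8 -32.4 0 0 0 0" --pt "8 -32.4 0 0 0 0" --pt "8 -32.4 0 0 0 0" --pt "8 -32.4 0 0 0 0" --pt "8 -32.4 0 0 0 0"

```text
t: 3.38
eef_pos: [0.4656, -0.0544, 0.5151]
ee_rot: [-3.141, 0.0, -1.591]
force: [0.7, 0.6, 0.1]
width: 0.0558
```

Emit:
move_arm --pt "8 -32.4 0 0 0 0" --pt "8 -32.4 0 0 0 0" --pt "8 -32.4 0 0 0 0" --pt "8 -32.4 0 0 0 0" --pt "8 -32.4 0 0 0 0"

```text
t: 3.8
eef_pos: [0.5058, -0.2164, 0.5149]
ee_rot: [-3.141, -0.0, -1.592]
force: [1.3, 0.5, -0.1]
width: 0.0557
```

Emit:
move_arm --pt "2 1 -36 0 0 0" --pt "0 0 -38 0 0 0" --pt "0 0 -38 0 0 0" --pt "0 0 -38 0 0 0" --pt "0 0 -38 0 0 0"

```text
t: 4.22
eef_pos: [0.5074, -0.2138, 0.3254]
ee_rot: [-3.141, -0.0, -1.592]
force: [1.0, 0.9, -0.4]
width: 0.0559
```

Emit:
move_arm --pt "0 0 -20 0 0 0" --pt "0 0 -14 0 0 0" --pt "0 0 -8 0 0 0" --pt "0 0 0 0 0 0" --pt "0 0 0 0 0 0"

```text
t: 4.63
eef_pos: [0.5082, -0.2136, 0.2851]
ee_rot: [-3.141, -0.0, -1.591]
force: [0.8, -0.1, 0.7]
width: 0.0558
```

```bash
python3 - <<'E'
from h import *
s=arm.get_state();print(s['eef_pos'],s['ee_rot'],s['width'],s['force'])
a=arm.grab_frame('wrist');b=arm.grab_frame('side')
save('w1.png',np.vstack([cv2.resize(a,(480,300)),cv2.resize(b[165:325,230:400],(480,300)[::1])]))
E
```

```text
[ 0.50817992 -0.21364697  0.28514511] [-3.14130807e+00 -2.77571406e-04 -1.59144024e+00] 0.05583377225355642 [ 0.75018851 -0.07646721  0.73559958]
```

View pics/w1.png

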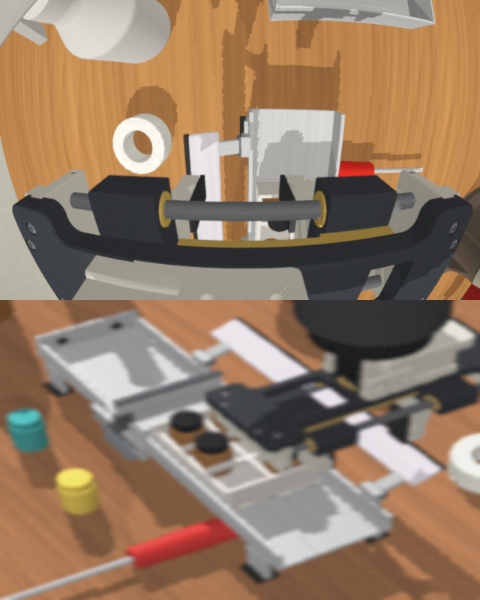

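The wrist view has the left finger over the bar (col 190, row 200) and the right finger inside the lane (col 285, row 205) behind the rack. The side view confirms the fingers are upstream of the rack's rear plate, with nothing touching. Next I press the bar.

Emit:
move_arm --pt "0 0 -6 0 0 0" --pt "0 0 -6 0 0 0" --pt "0 0 -6 0 0 0" --pt "0 0 -6 0 0 0" --pt "0 0 -6 0 0 0"

```text
t: 5.15
eef_pos: [0.5093, -0.2137, 0.2553]
ee_rot: [-3.137, -0.001, -1.591]
force: [4.6, 0.5, 7.9]
width: 0.0559
```

Emit:
move_arm --pt "0 0 -5 0 0 0" --pt "0 0 -5 0 0 0" --pt "0 0 -5 0 0 0" --pt "0 0 -2 0 0 0" --pt "0 0 0 0 0 0"

```text
t: 5.57
eef_pos: [0.5094, -0.2136, 0.238]
ee_rot: [-3.138, -0.001, -1.591]
force: [4.4, -1.1, 2.3]
width: 0.0555
```

Emit:
move_arm --pt "0 0 -1 0 0 0" --pt "0 0 -1 0 0 0" --pt "0 0 -1 0 0 0" --pt "0 0 -1 0 0 0" --pt "0 0 0 0 0 0"

```text
t: 5.98
eef_pos: [0.5084, -0.2136, 0.2338]
ee_rot: [-3.14, -0.0, -1.591]
force: [4.2, -0.2, 3.0]
width: 0.0558
```

```bash
python3 - <<'E'
from h import *
s=arm.get_state();print(s['eef_pos'],s['ee_rot'],s['width'],s['force'],s['moment'])
a=arm.grab_frame('top');b=arm.grab_frame('side')
save('w2.png',np.vstack([cv2.resize(a[155:275,265:440],(480,300)),cv2.resize(b[145:325,210:400],(480,300)[::1])]))
print([(x['xy'],x['score']) for c in ('top','side') for x in arm.spot_point('gate_tip',c)])
E
```

```text
[ 0.5083664  -0.21359281  0.23375517] [-3.14026880e+00 -1.91795309e-04 -1.59141118e+00] 0.055843848354054086 [ 4.15226654 -0.24657809  3.00354436] [-0.15068278 -1.88438163 -0.02802785]
[([370.9, 240.4], 0.41), ([257.3, 207.6], 0.77)]
```

View pics/w2.png

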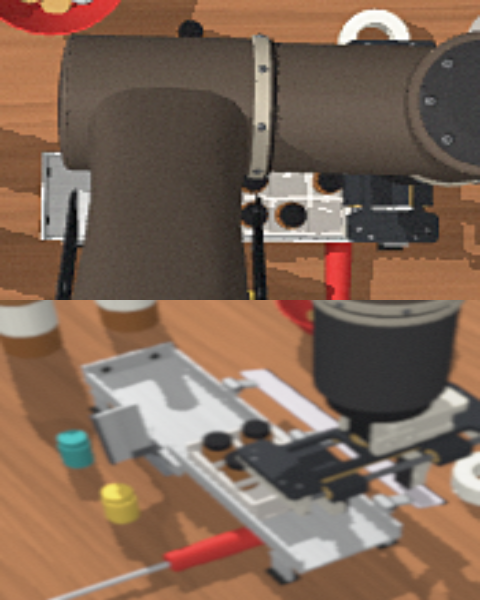

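The gate is up (side crop near (125,435)) and the rack has not moved. Before pushing, I'll check the gate angle and how high the arm link is near the bottles.

```bash
python3 - <<'E'
from fit import *
p=[.4606,-.0473,-.0212]
for th in np.arange(1.2,1.8,.1): print(round(th,2),proj('side',W(p,(-50+90*np.cos(th)-23*np.sin(th),0,44+90*np.sin(th)+23*np.cos(th)))))
s=arm.get_state();print(s['q'],s['force'])
for px in [(270,95),(262,250)]: pass
a=arm.grab_frame('top');b=arm.grab_frame('side')
save('w3.png',np.vstack([cv2.resize(a,(480,300)),cv2.resize(b,(480,300))]))
E
```

```text
1.2 [273.6798 200.8876]
1.3 [269.5394 202.4751]
1.4 [265.4024 204.4034]
1.5 [261.3188 206.6526]
1.6 [257.3381 209.198 ]
1.7 [253.5095 212.0103]
1.8 [249.8799 215.0562]
[-0.0425  0.3305 -0.4746  0.0001 -0.7653  0.0217] [ 3.8673 -0.7527  2.0482]
```

View pics/w3.png

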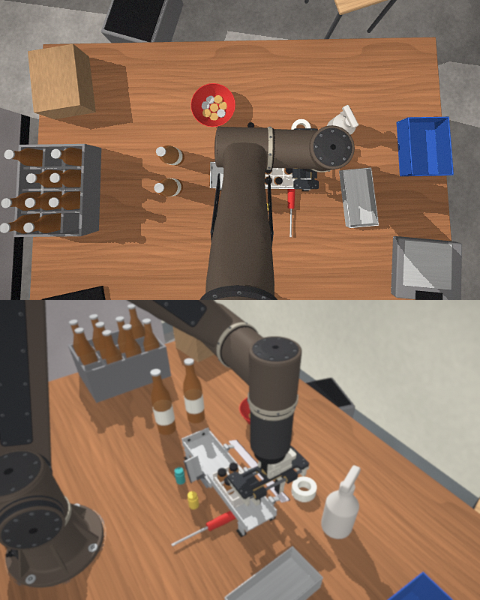

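Emit:
move_arm --pt "0 0 -1 0 0 0" --pt "0.06 3 -0.5 0 0 0" --pt "0.12 5 0 0 0 0" --pt "0.12 5 0 0 0 0" --pt "0.12 5 0 0 0 0"

```text
t: 6.7
eef_pos: [0.5079, -0.196, 0.2323]
ee_rot: [3.141, -0.001, -1.592]
force: [4.4, -7.4, 4.6]
width: 0.0557
```

Emit:
move_arm --pt "0.12 5 0 0 0 0" --pt "0.15 7 0 0 0 0" --pt "0.15 7 0 0 0 0" --pt "0.15 7 0 0 0 0" --pt "0.15 7 0 0 0 0"

```text
t: 7.12
eef_pos: [0.5086, -0.163, 0.2323]
ee_rot: [3.141, -0.001, -1.592]
force: [3.8, -8.1, 4.9]
width: 0.0555
```

```bash
python3 - <<'E'
from h import *
s=arm.get_state();print(s['eef_pos'],s['force'],s['moment'])
b=arm.grab_frame('side')
save('w4.png',cv2.resize(b[145:325,210:400],None,fx=3,fy=3,interpolation=cv2.INTER_CUBIC))
print([(x['xy'],x['score']) for x in arm.spot_point('gate_tip','side')])
E
```

```text
[ 0.50864132 -0.16301172  0.23232162] [ 3.77649986 -8.07084103  4.90833488] [-2.66371291 -1.36210991 -0.05994842]
[([251.1, 214.7], 0.73)]
```

View pics/w4.png

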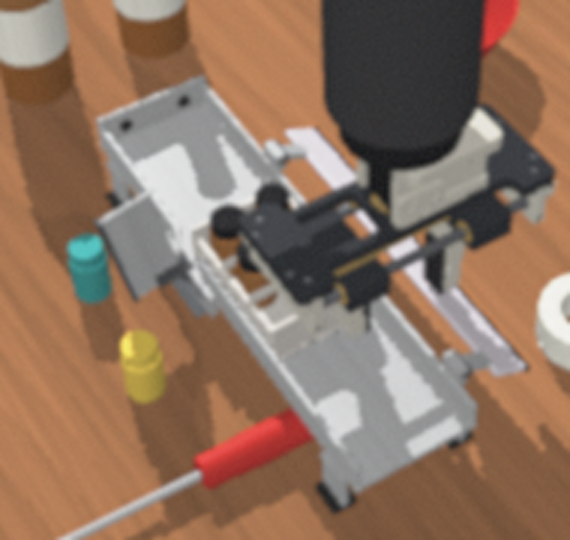

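Gate is fully open (tip about (251,215) px, which fits 1.75 rad). The rack has moved about 35 mm, still straight, with the finger on its rear plate. I'll keep pushing.

Emit:
move_arm --pt "0.15 7 0 0 0 0" --pt "0.15 7 0 0 0 0" --pt "0.15 7 0 0 0 0" --pt "0.15 7 0 0 0 0" --pt "0.15 7 0 0 0 0"

```text
t: 7.63
eef_pos: [0.5093, -0.1282, 0.2324]
ee_rot: [3.141, -0.002, -1.591]
force: [3.4, -9.0, 6.7]
width: 0.0559
```

Emit:
move_arm --pt "0.15 7 0 0 0 0" --pt "0.15 7 0 0 0 0" --pt "0.15 7 0 0 0 0" --pt "0.15 7 0 0 0 0" --pt "0.15 7 0 0 0 0"

```text
t: 8.05
eef_pos: [0.51, -0.0933, 0.2324]
ee_rot: [3.14, -0.002, -1.591]
force: [2.9, -8.0, 6.6]
width: 0.0554
```

```bash
python3 - <<'E'
from h import *
s=arm.get_state();print(s['eef_pos'],s['force'],s['moment'])
b=arm.grab_frame('side')
save('w5.png',cv2.resize(b[145:325,210:400],None,fx=3,fy=3,interpolation=cv2.INTER_CUBIC))
print([(x['xy'],x['score']) for x in arm.spot_point('gate_tip','side')])
E
```

```text
[ 0.51004256 -0.0932637   0.23236914] [ 2.92956632 -7.96010269  6.61833647] [-3.11181204 -1.33527474  0.01758552]
[([251.5, 210.5], 0.79)]
```

View pics/w5.png

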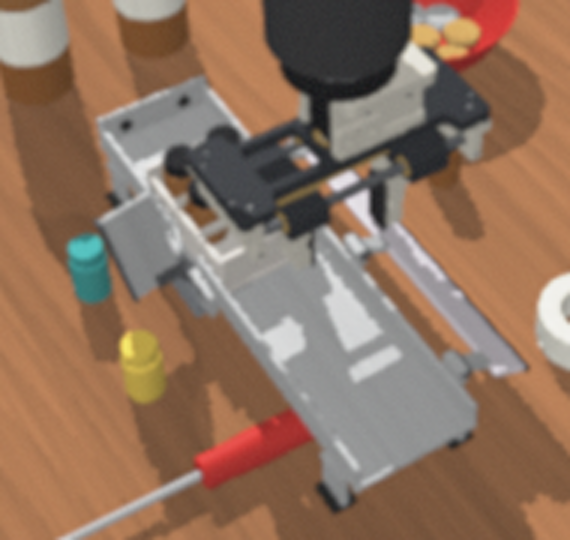

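```bash
python3 - <<'E'
from fit import *
p=[.4606,-.0473,-.0212]
inv=lambda w:np.array([[np.cos(p[2]),np.sin(p[2])],[-np.sin(p[2]),np.cos(p[2])]])@(w[:2]-p[:2])*1000
for px in [(192,160),(245,224)]:
  for z in (.12,.135,.15): print(px,z,inv(atz('side',(210+px[0]/3,145+px[1]/3),z)))
E
```

```text
(192, 160) 0.12 [-28.4422  20.7807]
(192, 160) 0.135 [-34.412    7.0771]
(192, 160) 0.15 [-40.3818  -6.6266]
(245, 224) 0.12 [-27.1574 -50.1032]
(245, 224) 0.135 [-33.1532 -62.3745]
(245, 224) 0.15 [-39.1489 -74.6457]
```

The body's -x edge is at chute x ≈ -40 mm and the open leaf is beyond -64 mm, so it clears. I'll continue and slow down near the stop.

Emit:
move_arm --pt "0.15 7 0 0 0 0" --pt "0.15 7 0 0 0 0" --pt "0.15 7 0 0 0 0" --pt "0.15 7 0 0 0 0" --pt "0.15 7 0 0 0 0"

```text
t: 8.57
eef_pos: [0.5108, -0.0584, 0.2323]
ee_rot: [3.14, -0.002, -1.592]
force: [3.0, -8.0, 5.8]
width: 0.0557
```

Emit:
move_arm --pt "0.12 6 0 0 0 0" --pt "0.12 6 0 0 0 0" --pt "0.1 5 0 0 0 0" --pt "0.1 5 0 0 0 0" --pt "0.1 4 0 0 0 0"

```text
t: 8.98
eef_pos: [0.5113, -0.0324, 0.2323]
ee_rot: [3.14, -0.002, -1.591]
force: [3.7, -8.9, 7.0]
width: 0.0555
```

Emit:
move_arm --pt "0.05 2 0 0 0 0" --pt "0.05 2 0 0 0 0" --pt "0.05 1.5 0 0 0 0" --pt "0 1 0 0 0 0" --pt "0 0 0 0 0 0"

```text
t: 9.4
eef_pos: [0.5114, -0.0261, 0.2323]
ee_rot: [3.14, -0.002, -1.592]
force: [3.1, -7.4, 6.9]
width: 0.0558
```

Emit:
move_arm --pt "0 1 0 0 0 0" --pt "0 1 0 0 0 0" --pt "0 1 0 0 0 0" --pt "0 0 0 0 0 0" --pt "0 0 0 0 0 0"

```text
t: 9.82
eef_pos: [0.5113, -0.0242, 0.2324]
ee_rot: [3.139, -0.004, -1.591]
force: [4.9, -17.1, 7.0]
width: 0.0562
```

Emit:
move_arm --pt "0 1 0 0 0 0" --pt "0 0.5 0 0 0 0" --pt "0 0.5 0 0 0 0" --pt "0 0 0 0 0 0" --pt "0 0 0 0 0 0"

```text
t: 10.23
eef_pos: [0.5111, -0.0235, 0.2325]
ee_rot: [3.138, -0.006, -1.59]
force: [6.1, -27.3, 8.4]
width: 0.056
```

Force rose sharply at y ≈ -0.024 (predicted -0.0237), so the rack is against the end stop. I'll retreat with the bar still held down until the gripper is upstream of the gate plane, then release.

Emit:
move_arm --pt "0 -2 0 0 0 0" --pt "0 -3 0 0 0 0" --pt "-0.12 -6 0 0 0 0" --pt "-0.2 -10 0 0 0 0" --pt "-0.2 -10 0 0 0 0"

```text
t: 10.65
eef_pos: [0.5112, -0.0509, 0.2322]
ee_rot: [3.141, 0.001, -1.591]
force: [2.7, 4.3, 4.6]
width: 0.0555
```

Emit:
move_arm --pt "-0.2 -10 0 0 0 0" --pt "-0.2 -10 0 0 0 0" --pt "-0.2 -10 0 0 0 0" --pt "-0.2 -10 0 0 0 0" --pt "-0.2 -10 0 0 0 0"

```text
t: 11.07
eef_pos: [0.5102, -0.101, 0.2321]
ee_rot: [3.141, 0.001, -1.591]
force: [1.8, 4.5, 6.1]
width: 0.0553
```

Emit:
move_arm --pt "-0.2 -10 0 0 0 0" --pt "-0.2 -10 0 0 0 0" --pt "-0.1 -6 0 0 0 0" --pt "0 0 0 0 0 0" --pt "0 0 0 0 0 0"

```text
t: 11.48
eef_pos: [0.5096, -0.1275, 0.2322]
ee_rot: [3.141, -0.0, -1.592]
force: [2.1, -1.6, 4.8]
width: 0.0558
```

```bash
python3 - <<'E'
from h import *
s=arm.get_state();print(s['eef_pos'],s['force'],s['moment'])
b=arm.grab_frame('side')
save('w6.png',cv2.resize(b[145:325,210:400],None,fx=3,fy=3,interpolation=cv2.INTER_CUBIC))
print([(x['xy'],x['score']) for x in arm.spot_point('gate_tip','side')])
E
```

```text
[ 0.50964136 -0.12747471  0.23219167] [ 2.09194714 -1.58494932  4.81959299] [-0.74650539 -1.42941833 -0.06198762]
[([249.3, 212.9], 0.82), ([262.2, 185.5], 0.71)]
```

View pics/w6.png

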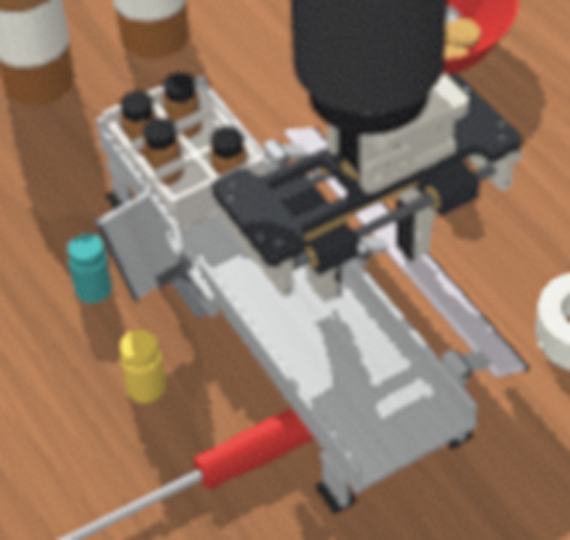

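The rack is seated at the end stop with all four vials upright, and the gate is still open. Next I lift gently to let the gate close.

Emit:
move_arm --pt "0 0 3 0 0 0" --pt "0 0 4 0 0 0" --pt "0 0 4 0 0 0" --pt "0 0 4 0 0 0" --pt "0 0 4 0 0 0"

```text
t: 12.0
eef_pos: [0.5091, -0.1271, 0.2512]
ee_rot: [3.139, -0.0, -1.592]
force: [-2.2, -0.1, 1.0]
width: 0.056
```

Emit:
move_arm --pt "0 0 4 0 0 0" --pt "0 0 4 0 0 0" --pt "0 0 4 0 0 0" --pt "0 0 4 0 0 0" --pt "0 0 4 0 0 0"

```text
t: 12.42
eef_pos: [0.5102, -0.127, 0.2717]
ee_rot: [-3.141, 0.0, -1.592]
force: [0.5, 0.3, -0.5]
width: 0.056
```

Emit:
move_arm --pt "0 0 10 0 0 0" --pt "0 0 30 0 0 0" --pt "0 0 38 0 0 0" --pt "0 0 38 0 0 0" --pt "0 0 30 0 0 0"

```text
t: 12.83
eef_pos: [0.5099, -0.1272, 0.4211]
ee_rot: [-3.139, -0.0, -1.591]
force: [1.1, 0.4, -0.1]
width: 0.056
```

Emit:
move_arm --pt "0 -30 10 0 0 0" --pt "0 -35 0 0 0 0" --pt "0 -35 0 0 0 0" --pt "0 -20 0 0 0 0" --pt "0 0 0 0 0 0"

```text
t: 13.25
eef_pos: [0.5097, -0.2501, 0.4277]
ee_rot: [-3.141, -0.001, -1.594]
force: [0.5, -0.4, -0.1]
width: 0.0558
```

```bash
python3 - <<'E'
from h import *
s=arm.get_state();print(s['t'],s['eef_pos'],s['force'])
a=arm.grab_frame('top');b=arm.grab_frame('side')
save('w7.png',np.vstack([cv2.resize(a,(448,280)),cv2.resize(b[105:325,180:450],(448,300),interpolation=cv2.INTER_CUBIC)]))
print([(x['xy'],x['score']) for x in arm.spot_point('gate_tip','side')],[(x['xy'],x['score']) for x in arm.spot_point('bar_face','side')])
E
```

```text
13.25 [ 0.50968566 -0.25006959  0.42769193] [ 0.47972341 -0.42413252 -0.11450955]
[([307.0, 208.1], 0.61), ([366.2, 398.6], 0.26)] [([339.2, 217.8], 0.65)]
```

View pics/w7.png

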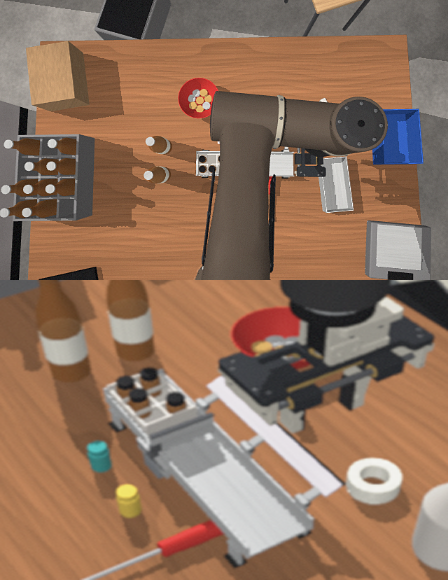

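```bash
python3 -c "
from station import arm
arm.job_done()"
```

```text
the job is handed in; nothing more can be done
```

The rack went through the chute to the end stop and the gate is shut behind it. I handed the job in at about 13.5 s of the 48 s allowed.

- **What I did:** One fingertip pressed the bar fully down, which put the gate at about 1.75 rad. The other pushed the rack about 175 mm along the lane. I then backed the gripper out past the gate plane with the bar still held, and lifted slowly to let the gate close.
- **End stop:** The push force rose from about 8 N to 27 N within 1 mm of where the rack should have met the stop. I pushed no further and did not measure the final gap in the pictures.
- **Last pictures:** All four vials stand upright in the rack. The gate tip is at pixel (307, 208), against (308, 208) at the start. The fingers are clear of everything and the wrist reads about 0 N.
- **Not confirmed:** The spare vial was hidden behind the gripper in the last picture. The fingers were planned to pass well clear of it, and no unexpected force showed. The detector's bar point is about 4 pixels off its starting reading, at a lower score (0.65 against 0.96). The gate is linked to the bar and sits at its shut position, so I took this as detector noise.

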